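Centre the bud vase on its stand

TASK

The little bud vase stands off to one side of its round wooden stand on top of the books. Nudge it with light taps of the fingers until it stands in the middle of the stand. Do not pinch it, pick it up or let it tip, be gentle, and leave the stand and the things around it where they are.

Things in the scene. Friction and masses are not known exactly. Their poses are not given: they have to be found in the camera images.
- vase: white ceramic bud vase, solid, about 220 g, round about its z axis, 70 mm tall; small flat foot 42 mm across, round belly 72 mm across at 22 mm above the foot, narrow neck 24 mm across at 56 to 64 mm, lip 30 mm across. It stands loose on the stand and slides when pushed at the belly or lower; pushed at the neck it topples. Origin: centre of the underside of the foot; z up the vase
- stand: dark wooden round stand, a plain disc 112 mm across and 22 mm thick, about 600 g, flat on top, lying loose on the books. Origin: centre of its underside; z up, so its top centre is 22 mm along z
- books: two hardback books lying flat, one on the other, 230 mm by 300 mm at the bottom and 205 mm by 265 mm on top, 45 mm high together, fixed. Origin: centre of the underside, on the bench; x along the short side, y along the long side
- basket: open brass-coloured round bowl, 104 mm across, 45 mm high, on the bench beside the books. Origin: centre of the underside
- candle: amber glass candle jar with a lid, 60 mm across, 75 mm high, on the bench. Origin: centre of the underside
- mug: terracotta mug, 74 mm across, 80 mm high, handle on its +y side, on the bench. Origin: centre of the underside
Mind the look-alikes: they are no part of the job. What is shaped like the vase but pink or purple is not meant. Of the things that look like the stand, the larger one is meant.

How it is judged:
At the end, for the whole second after the job is handed in: The vase stands upright and at rest on the stand with its axis within 7 mm of the stand's centre; the stand is within 12 mm, and the bowl, candle jar and mug within 15 mm, of where they began (horizontal distance between vase and stand below 0.007 m and z of vase in the frame of stand between 0.018 and 0.026 m and angle between vase's own z axis and vertical below 0.06 rad and linear speed of vase below 0.02 m/s and distance of stand from where it was at the start of the episode below 0.012 m and distance of each of basket, candle, mug from where it was at the start of the episode below 0.015 m); the robot touches nothing.
It fails at once if the vase tips by more than 0.25 rad (angle between vase's own z axis and vertical above 0.25 rad).
It fails at once if the vase is lifted more than 8 mm off the stand, or falls off it (z of vase in the frame of stand above 0.03 m or z of vase in the frame of stand below 0.01 m).
It fails at once if the vase is pinched or hit hard (more than 12 N from the fingers) (contact force between the fingers and vase above 12 N).
It fails at once if the stand is shifted more than 12 mm (distance of stand from where it was at the start of the episode above 0.012 m).
It fails at once if a bystander is moved more than 15 mm (distance of any of basket, candle, mug from where it was at the start of the episode above 0.015 m).
It also fails if it takes over 42 s, if anything falls off the work surface, if the arm or the gripper's body presses on something with over 40 N, if the wrist force passes 120 N, or if a joint passes its speed limit or range.

ROBOT

A 6-joint arm with a two-finger parallel gripper is mounted at the origin on the work surface. World frame = base frame: x ahead of the robot, y to its left, z up, the work surface at z = 0. Lengths are in m, angles in rad, forces in N, time in s.
With the tool pointing down it reaches from about 0.25 to 0.775 m from the base axis. Payload 4 kg.
Tool frame: the origin (TCP) lies at the very end of the fingers, on their centre line; the grasp point (between the pads) lies 19 mm behind it; z points along the fingers, y is the direction in which the jaws open and shut (so a half turn about z gives the same grasp; the last joint's range is limited). The gripper opens to 94 mm and grips with 3 to 60 N. Pads are 16 mm wide; open, the fingers measure 119 mm over their backs; the gripper's body (75 mm by 177 mm) begins 78 mm behind the grasp point.
Start: joints at [1.073, 0.087, 1.371, -0, 1.684, -0.103], TCP at [0.212, 0.508, 0.206] pointing down, gripper open.
Joint ranges: [-3.1, 3.1], [-0.76, 2.03], [0.27, 2.55], [-1.08, 4.22], [0.17, 2.65], [-2.57, 2.57]. Speed limits (rad/s): [2.79, 2.79, 3.14, 3.14, 3.14, 3.14].

INTERFACE

Orientations are given as [roll, pitch, yaw] about the fixed x, y, z axes, in that order (R = Rz(yaw) Ry(pitch) Rx(roll)).
In Python, from bench import robot, snapshot, models gives the robot as it stands.
- The arm moves only by the tool arm_command, never from a script. Its argument "commands" is text: rows parted by semicolons, each of 7 numbers parted by spaces: the shift along the tool's x, y, z in mm, then the turn, a rotation vector about the tool's x, y, z in degrees, then the opening, from 0 (shut) to 1 (fully open). In form: tx ty tz rx ry rz hand; .... A call has 1 to 12 rows; each row shifts and turns the pose as measured when the row begins, along the tool's axes as they then stand; what a row does not reach is not made up. A row lasts 1/8 s, in which the tool goes at most 62.5 mm and 10.7 degrees, less where a joint would pass 70% of its speed; a pose out of reach is approached as far as the arm can. A call is refused whole if a number of a shift passes 62.5 or a number of a turn 10.7, either way. A call with a gripper value outside its range is refused whole. The fingers move at their own pace and stop on an object; the grip force is fixed at half the most. Time passes only in rows, so rows that do not move let the fingers close. It gives the time, the measured TCP pose, the force and the opening at its end, in the units of the state.
- robot.get_obs(): the state, without advancing time (a new reading comes with each control period).
- snapshot(name): name is "scene" or "top"; returns a dict with "img" (384x512x3 uint8, blue, green, red), "camera_matrix" (3x3 intrinsics, pixels), "origin" and "rotation" of the camera in the world. Camera axes: x right, y down, z forward; pixel columns grow to the right and rows downward; lengths in m; the calibration is good to about 2 mm. A picture is of the moment at which its call begins. There is no depth.
- robot.close_job(): hands the job in, once; it reports no verdict.
Trained networks look in a picture, given as the dict that the camera call returned (one of the last four; its "shot" number tells which), for a name from the list of things; names that differ only in an ending like _2 or _b are one class to them, and where a whole thing is asked for, a point or a joint stands for the part that bears it (a point fixed in the world has none). Each returns a list of dicts, best first, with "conf" (0 to 1); they miss things now and then, are a little off and sometimes report something else, mostly with a low value. They report only what shows in the picture. A call takes as long as a camera call. They do not tell look-alikes from the thing itself.
- models.spot_in(query, picture): "bbox" ([left, top, width, height] as shares, 0 to 1, of the picture: columns of its width, rows of its height, round what is visible of it).
- models.tip_of(query, picture): "centre" ([column, row] as shares, 0 to 1, of the picture: columns of its width, rows of its height: a listed point, or the origin of a listed thing).
The state is a dict: "time": time; "joint_positions": joint angles; "qvel": joint speeds; "joint_torque": joint torques, N m; "tool_pos": TCP position; "ee_rot": TCP orientation; "wrist_force": force on the tool from outside, world axes, zero at the start; "wrist_torque": the same for the moment, N m; "width": finger opening in m.
Only numpy, scipy, OpenCV 4.12 (cv2) and the standard library are available. Lean on these libraries where they do the work, as an engineer would, in place of code of your own. Each camera call takes 0.05 s, during which the arm holds its last target. There are 200 camera calls.

## Working session

There is one attempt and no reset: what is moved stays moved. The work goes in short steps, Python scripts to look and compute and a tool call to move; the robot and the scene stay as the last step left them, time stands still between calls to the robot, and variables do not carry over. Pictures are saved under pics/ and viewed, about 8 in all and at most 12, crops included, and the job is handed in when it is done.

Besides the shell and the picture viewer there is one more tool, called after "Request:" in YAML: its name, and indented under it one key for each argument. arm_command: Moves the arm, as the interface text tells. Its arguments: {"type":"object","properties":{"commands":{"type":"string"}},"required":["commands"]}

```bash
mkdir -p pics; cat > h.py <<'E'
import numpy as np, cv2
from bench import robot, snapshot, models
def ray(p,u,v,z):
    K=np.array(p["camera_matrix"]);R=np.array(p["rotation"]);o=np.array(p["origin"])
    d=R@np.linalg.inv(K)@np.array([u,v,1.]); return o+d*(z-o[2])/d[2]
def proj(p,X):
    K=np.array(p["camera_matrix"]);R=np.array(p["rotation"]);o=np.array(p["origin"])
    c=K@(R.T@(np.asarray(X)-o)); return c[:2]/c[2]
E
python3 - <<'E'
from h import *
ps={n:snapshot(n) for n in("scene","top")}
for n,p in ps.items():
    cv2.imwrite(f"pics/{n}0.png",p["img"]); print(n,np.round(p["origin"],3),np.round(p["rotation"],3).tolist(),p["camera_matrix"][0][0])
    for q,z in(("vase",.067),("stand",.045),("books",0),("basket",0),("candle",0),("mug",0)):
        for r in models.tip_of(q,p)[:3]:
            u,v=np.array(r["centre"])*[512,384]; print(q,round(r["conf"],2),round(u),round(v),np.round(ray(p,u,v,z),3))
        for r in models.spot_in(q,p)[:3]: print("  box",round(r["conf"],2),np.round(np.array(r["bbox"])*[512,384,512,384]))
o=robot.get_obs();print(o["time"],o["tool_pos"],o["ee_rot"],o["width"])
E
```

```text
scene [0.927 0.635 0.7  ] [-2.329, 0.014, 2.604] 381.3190582733695Traceback (most recent call last):
  File "<stdin>", line 7, in <module>
  File "h.py", line 5, in ray
    d=R@np.linalg.inv(K)@np.array([u,v,1.]); return o+d*(z-o[2])/d[2]
                                                                 ~^^^
IndexError: invalid index to scalar variable.
```

View pics/scene0.png

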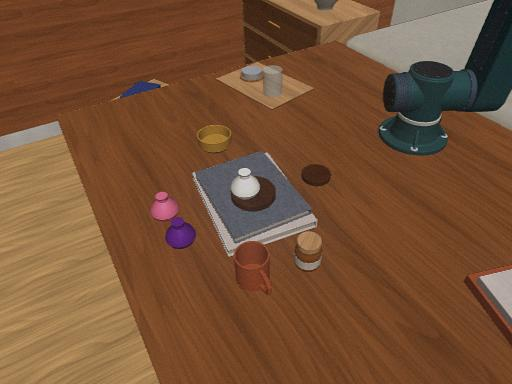

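The scene picture shows the white vase at about (245,184), sitting up-left on the dark stand at (253,193) on the books. The pink and purple vases are at (164,207) and (180,234), and the small disc is at (316,175). The camera rotation is given as roll, pitch, yaw, so I'll fix the helper.

```bash
sed -i 's/R=np.array(p\["rotation"\])/R=Rot.from_euler("xyz",p["rotation"]).as_matrix()/; 1a from scipy.spatial.transform import Rotation as Rot' h.py
python3 - <<'E'
from h import *
ps={n:snapshot(n) for n in("scene","top")}
for n,p in ps.items():
    cv2.imwrite(f"pics/{n}0.png",p["img"]); print(n,np.round(p["origin"],3),np.round(p["rotation"],3).tolist(),p["camera_matrix"][0][0])
    for q,z in(("vase",.067),("stand",.045),("books",0),("basket",0),("candle",0),("mug",0)):
        for r in models.tip_of(q,p)[:3]:
            u,v=np.array(r["centre"])*[512,384]; print(q,round(r["conf"],2),round(u),round(v),np.round(ray(p,u,v,z),3))
        for r in models.spot_in(q,p)[:3]: print("  box",round(r["conf"],2),np.round(np.array(r["bbox"])*[512,384,512,384]))
o=robot.get_obs();print(o["time"],o["tool_pos"],o["ee_rot"],o["width"])
E
```

```text
scene [0.927 0.635 0.7  ] [-2.329, 0.014, 2.604] 381.3190582733695
vase 0.82 243 193 [0.623 0.02  0.067]
vase 0.72 164 216 [ 0.814 -0.009  0.067]
vase 0.64 180 240 [0.81  0.08  0.067]
  box 0.9 [152. 192.  30.  30.]
  box 0.86 [163. 214.  30.  35.]
  box 0.65 [231. 164.  31.  36.]
stand 0.69 253 197 [0.596 0.024 0.045]
stand 0.61 315 178 [0.422 0.047 0.045]
  box 0.85 [300. 162.  33.  25.]
  box 0.8 [233. 176.  44.  36.]
books 0.88 249 203 [ 0.595 -0.004  0.   ]
basket 0.78 213 145 [ 0.562 -0.29   0.   ]
  box 0.63 [196. 124.  35.  32.]
candle 0.75 304 263 [ 0.584  0.231 -0.   ]
  box 0.83 [295. 233.  29.  38.]
mug 0.92 256 277 [0.695 0.205 0.   ]
  box 0.91 [238. 243.  35.  54.]
top [0.517 0.046 0.803] [-3.029, 0.039, -1.592] 353.4797090849211
vase 0.65 282 113 [0.775 0.018 0.067]
vase 0.61 279 188 [0.614 0.029 0.067]
  box 0.96 [267.  98.  26.  30.]
  box 0.91 [264. 169.  36.  32.]
  box 0.71 [305.  95.  36.  31.]
stand 0.81 294 293 [0.394 0.003 0.045]
stand 0.76 282 198 [0.595 0.022 0.045]
  box 0.81 [275. 278.  37.  39.]
  box 0.55 [256. 176.  56.  49.]
books 0.6 293 204 [ 0.586 -0.003  0.   ]
  box 0.81 [221. 149. 151. 116.]
basket 0.87 420 214 [ 0.556 -0.285  0.   ]
  box 0.7 [399. 188.  55.  51.]
candle 0.93 192 211 [0.574 0.229 0.   ]
candle 0.2 283 196 [0.604 0.019 0.   ]
  box 0.75 [167. 131.  54.  41.]
1.45 [0.21156972 0.50771614 0.20550398] [3.14148226e+00 3.41352248e-05 2.74678495e+00] 0.09404062267201335
```

View pics/top0.png

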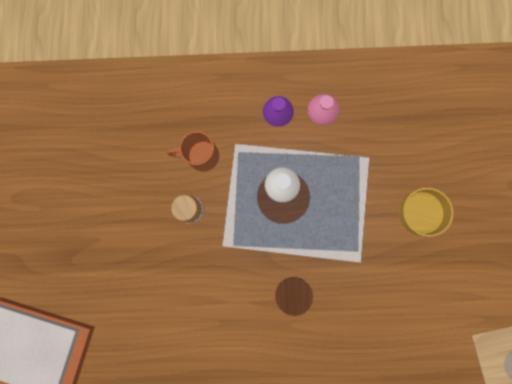

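The top picture shows the white vase at (282,185) on the stand at (283,197), so it must move roughly −x. I'll fit rendered silhouettes for better precision.

```bash
cat >> h.py <<'E'
S=4
PROF=[(0,21),(8,30),(22,36),(36,30),(48,16),(56,12),(64,12),(70,15)]
def hull(p,x,y,z0,prof):
    a=np.linspace(0,2*np.pi,40)
    pts=[proj(p,[x+r/1e3*np.cos(t),y+r/1e3*np.sin(t),z0+h/1e3]) for h,r in prof for t in a]
    return cv2.convexHull(np.float32(pts))
def fill(P,polys):
    m=np.zeros((384*S,512*S),np.uint8)
    for q in polys: cv2.fillPoly(m,[np.int32(np.round((q+.5)*S))],1)
    return m
def masks(p):
    img=cv2.resize(p["img"],None,fx=S,fy=S,interpolation=cv2.INTER_LINEAR)
    i=img.astype(int);b,g,r=i[...,0],i[...,1],i[...,2]
    white=(i.min(2)>115)&(i.max(2)-i.min(2)<45)
    dark=(i.max(2)<80)&(r>=b)
    return white,dark
from scipy.optimize import minimize
def vhull(p,x,y):  # vase = belly part + neck part
    return [hull(p,x,y,.067,PROF[:5]),hull(p,x,y,.067,PROF[4:])]
def locate(p,v0=(.614,.025),s0=(.595,.022),ignore=None):
    white,dark=masks(p)
    roi=fill(p,[hull(p,s0[0],s0[1],.045,[(0,75),(22,75),(80,60)])])>0
    if ignore is not None: roi&=~ignore
    white&=roi;dark&=roi
    def cv(q):
        m=(fill(p,vhull(p,*q))>0)&roi; return 1-(m&white).sum()/max(1,(m|white).sum())
    sx=lambda c,d:np.array([c,[c[0]+d,c[1]],[c[0],c[1]+d]])
    v=minimize(cv,v0,method="Nelder-Mead",options=dict(initial_simplex=sx(v0,.008),xatol=2e-4,fatol=1e-4,maxiter=60))
    vm=fill(p,vhull(p,*v.x))>0
    def cs(q):
        m=(fill(p,[hull(p,q[0],q[1],.045,[(0,56),(22,56)])])>0)&roi&~vm; d=dark&~vm
        return 1-(m&d).sum()/max(1,(m|d).sum())
    s=minimize(cs,s0,method="Nelder-Mead",options=dict(initial_simplex=sx(s0,.008),xatol=2e-4,fatol=1e-4,maxiter=60))
    return v.x,v.fun,s.x,s.fun
def overlay(p,v,s,zoom=6,w=60):
    big=cv2.resize(p["img"],None,fx=zoom,fy=zoom,interpolation=cv2.INTER_CUBIC)
    for q in vhull(p,*v): cv2.polylines(big,[np.int32((q+.5)*zoom)],True,(0,0,255),1)
    cv2.polylines(big,[np.int32((hull(p,s[0],s[1],.045,[(0,56),(22,56)])+.5)*zoom)],True,(0,255,0),1)
    c=np.int32(proj(p,[s[0],s[1],.067])*zoom); k=w*zoom//2
    return big[max(0,c[1]-k):c[1]+k,max(0,c[0]-k):c[0]+k]
E
python3 - <<'E'
from h import *
o=[]
for n in("scene","top"):
    p=snapshot(n); v,a,s,b=locate(p); print(n,np.round(v*1e3,1),round(a,3),np.round(s*1e3,1),round(b,3),np.round((v-s)*1e3,1)); o.append(overlay(p,v,s))
cv2.imwrite("pics/ov1.png",np.hstack(o))
E
```

```text
scene [615.8  19.8] 0.116 [594.3  17.9] 0.077 [21.5  1.9]
top [619.1  24.2] 0.629 [595.  22.] 1.0 [24.1  2.2]
```

View pics/ov1.png

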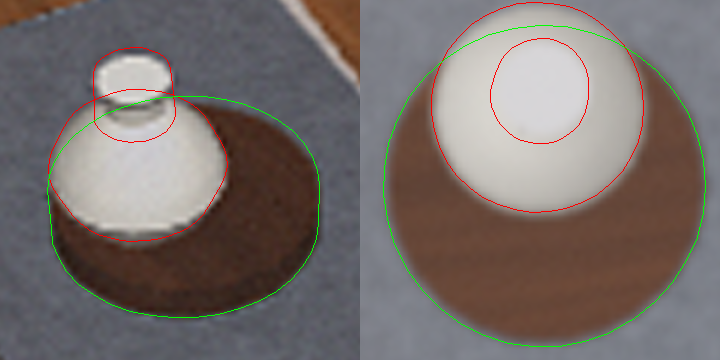

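```bash
python3 - <<'E'
import re
t=open("h.py").read()
t=t.replace('white=(i.min(2)>115)&(i.max(2)-i.min(2)<45)','white=(i.min(2)>115)&(r-b>-2)&(r-b<40)').replace('dark=(i.max(2)<80)&(r>=b)','dark=(r-b>8)&(i.max(2)<140)')
open("h.py","w").write(t)
E
python3 - <<'E'
from h import *
for n in("scene","top"):
    p=snapshot(n); v,a,s,b=locate(p); print(n,np.round(v*1e3,1),round(a,3),np.round(s*1e3,1),round(b,3),np.round((v-s)*1e3,1))
E
```

```text
scene [616.1  20.3] 0.15 [593.7  16.9] 0.058 [22.4  3.4]
top [618.5  24.2] 0.018 [596.6  21.7] 0.023 [21.9  2.4]
```

Request:
arm_command:
  commands: "0 0 0 0 0 -7.5 0.32; 0 0 0 0 0 -7.5 0.32; 0 0 0 0 0 -7.6 0.32; -40 -40 0 0 0 0 0.32; -40 -40 0 0 0 0 0.32; -40 -40 0 0 0 0 0.32; -40 -40 0 0 0 0 0.32; -40 -40 0 0 0 0 0.32; -40 -40 0 0 0 0 0.32; -40 -40 0 0 0 0 0.32; -40 -40 0 0 0 0 0.32; -40 -40 0 0 0 0 0.32"

```text
time: 3.15
tool_pos: [0.5862, 0.1467, 0.2061]
ee_rot: [3.138, 0.004, -3.119]
wrist_force: [0.3, 0.9, 0.7]
width: 0.03
```

Request:
arm_command:
  commands: "-35 -42 0 0 0 1.3 0.32; -35 -42 0 0 0 0 0.32; -32 -40 0 0 0 0 0.32; 0 0 0 0 0 0 0.32"

```text
time: 3.65
tool_pos: [0.6939, 0.0153, 0.2034]
ee_rot: [3.138, 0.002, 3.136]
wrist_force: [-0.3, 0.3, -0.2]
width: 0.03
```

Request:
arm_command:
  commands: "0 5 40 0 0 0 0.32; 0 0 40 0 0 0 0.32; 0 0 38 0 0 0 0.32; 0 0 0 0 0 0 0.32"

```text
time: 4.15
tool_pos: [0.6935, 0.0242, 0.0843]
ee_rot: [3.135, 0.004, 3.138]
wrist_force: [0.3, -0.1, -0.4]
width: 0.03
```

```bash
python3 - <<'E'
from h import *
o=[]
for n in("scene","top"):
    p=snapshot(n); o.append(overlay(p,(.617,.022),(.595,.020)))
cv2.imwrite("pics/ov2.png",np.hstack(o)); q=robot.get_obs();print(q["tool_pos"],q["ee_rot"],q["wrist_force"])
E
```

```text
[0.69684731 0.02380616 0.08980451] [3.13585122 0.01333698 3.13754632] [-0.36610952 -0.2077791   0.26000124]
```

View pics/ov2.png

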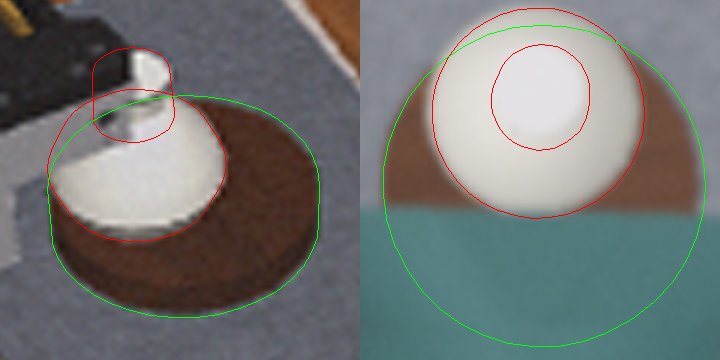

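Both views show the vase not yet touched; the gripper is behind it in the scene view, and the arm hides the lower part of the stand in the top view. The height reading wobbles, so I'll settle it first.

Request:
arm_command:
  commands: "0 0 8 0 0 0 0.32; 0 0 0 0 0 0 0.32; 0 0 0 0 0 0 0.32"

```text
time: 4.62
tool_pos: [0.7, 0.0243, 0.0882]
ee_rot: [3.136, 0.024, 3.138]
wrist_force: [0.3, 0.5, 0.4]
width: 0.0304
```

```bash
python3 - <<'E'
from h import *
q=robot.get_obs();print(q["time"],q["tool_pos"],q["ee_rot"],q["wrist_force"])
for n in("top","scene"):
    p=snapshot(n);cv2.imwrite(f"pics/{n}3.png",p["img"])
q=robot.get_obs();print(q["time"],q["tool_pos"],q["ee_rot"])
a=cv2.imread("pics/top3.png")[120:240,220:340];b=cv2.imread("pics/scene3.png")[120:240,190:310]
cv2.imwrite("pics/p3.png",cv2.resize(np.hstack([a,b]),None,fx=3.3,fy=3.3,interpolation=cv2.INTER_CUBIC))
E
```

```text
4.625 [0.70002625 0.02431831 0.08820805] [3.1361893  0.02385165 3.13821474] [0.30621577 0.48090725 0.44481256]
4.725 [0.69978665 0.02428486 0.08771886] [3.13615853 0.02307322 3.138157  ]
```

View pics/p3.png

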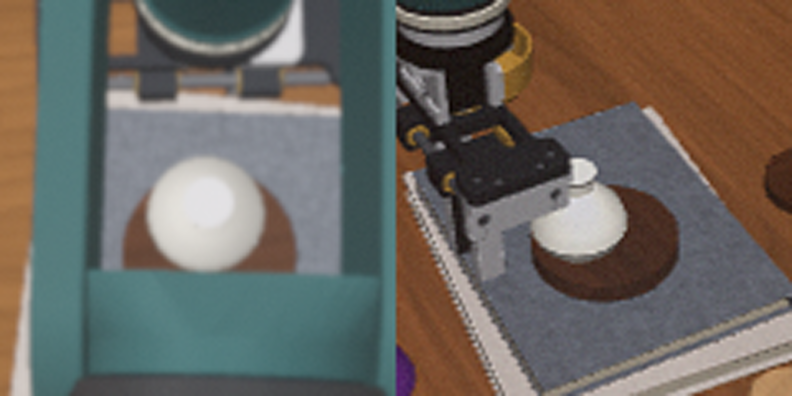

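The fingers point down behind the vase with clear space, and the top view shows it aligned. The tool stopped short going down and tilted, so I'll check the joint limits.

```bash
python3 - <<'E'
from h import *
q=robot.get_obs();print(q["time"],q["joint_positions"],q["qvel"],q["joint_torque"])
E
```

```text
4.725 [-0.04949341  0.4468737   1.161194    0.00650232  1.51072759 -1.61723314] [-0.00184387  0.00406992  0.00850802  0.00054974 -0.00143144 -0.00147608] [ 3.82003875e-02 -4.81484878e+01 -2.95852661e+01  1.03756960e-02
 -1.64366275e-02  4.34628282e-04]
```

Request:
arm_command:
  commands: "6 -4 6 0 1.3 0 0.32; 0 0 0 0 0 0 0.32"

```text
time: 4.97
tool_pos: [0.6934, 0.0199, 0.0811]
ee_rot: [3.136, -0.001, 3.138]
wrist_force: [-0.1, 0.5, -0.3]
width: 0.0298
```

```bash
python3 - <<'E'
from h import *
q=robot.get_obs();print(q["time"],q["tool_pos"],q["ee_rot"],q["joint_positions"],q["qvel"])
E
```

```text
4.975 [0.69342768 0.01987865 0.08113875] [ 3.13627551e+00 -1.38542521e-03  3.13808016e+00] [-0.05567791  0.45503048  1.16291544  0.00524309  1.52530815 -1.62320083] [ 0.00494927 -0.00615355 -0.01211864  0.0036577  -0.00269114 -0.00072323]
```

Request:
arm_command:
  commands: "6 0 0 0 0 0 0.32; 6 0 0 0 0 0 0.32; 6 0 0 0 0 0 0.32; 4 0 0 0 0 0 0.32; 2 0 0 0 0 0 0.32; 2 0 0 0 0 0 0.32; 0 0 0 0 0 0 0.32"

```text
time: 5.85
tool_pos: [0.6653, 0.02, 0.0813]
ee_rot: [3.136, -0.001, 3.138]
wrist_force: [-0.1, 0.4, -0.1]
width: 0.0297
```

Request:
arm_command:
  commands: "2 0 0 0 0 0 0.32; 2 0 0 0 0 0 0.32; 2 0 0 0 0 0 0.32; 2 0 0 0 0 0 0.32; 2 0 0 0 0 0 0.32; 2 0 0 0 0 0 0.32; 2 0 0 0 0 0 0.32; 0 0 0 0 0 0 0.32"

```text
time: 6.85
tool_pos: [0.6511, 0.0203, 0.0814]
ee_rot: [3.136, 0.0, 3.138]
wrist_force: [0.2, -0.1, -0.8]
width: 0.0302
```

```bash
python3 - <<'E'
from h import *
o=[]
for n in("scene","top"):
    p=snapshot(n); o.append(overlay(p,(.617,.022),(.595,.020)))
cv2.imwrite("pics/ov4.png",np.hstack(o)); q=robot.get_obs();print(q["tool_pos"],q["ee_rot"],q["wrist_force"])
E
```

```text
[0.65117604 0.02035477 0.08136574] [3.13557942e+00 9.86222111e-05 3.13804902e+00] [ 0.73857122  1.24840591 -0.05752563]
```

View pics/ov4.png

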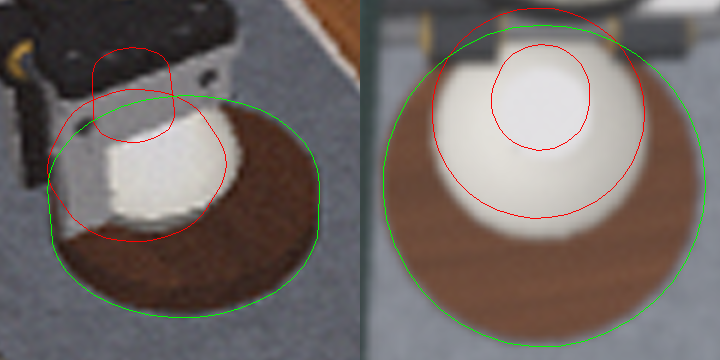

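The vase has slid about 8 mm and is still upright and in line (belly edge now at row 240, was 217). Its stand hasn't moved. I'll keep going.

Request:
arm_command:
  commands: "2 0 0 0 0 0 0.32; 2 0 0 0 0 0 0.32; 2 0 0 0 0 0 0.32; 2 0 0 0 0 0 0.32; 2 0 0 0 0 0 0.32; 0 0 0 0 0 0 0.32"

```text
time: 7.7
tool_pos: [0.6407, 0.0201, 0.0814]
ee_rot: [3.136, 0.001, 3.138]
wrist_force: [0.5, -0.4, -0.8]
width: 0.0302
```

```bash
python3 - <<'E'
from h import *
p=snapshot("top"); v,a,s,b=locate(p,v0=(.602,.022)); print(np.round(v*1e3,1),round(a,3),np.round(s*1e3,1),round(b,3),np.round((v-s)*1e3,1))
q=robot.get_obs();print(q["time"],q["tool_pos"],q["wrist_force"])
cv2.imwrite("pics/ov5.png",overlay(p,v,s))
E
```

```text
[600.2  20.6] 0.153 [595.4  22.2] 0.212 [ 4.8 -1.5]
7.75 [0.64072088 0.02008034 0.08138614] [ 0.97513661 -0.3822569   0.03585458]
```

View pics/ov5.png

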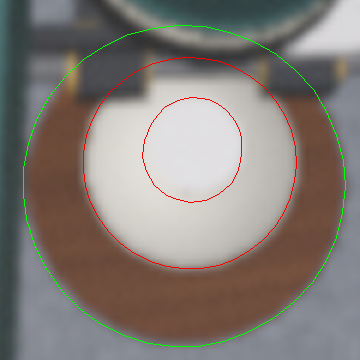

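The overlay matches: the vase is about 5 mm short of the centre. One more short push, then back off and lift away.

Request:
arm_command:
  commands: "2 0 0 0 0 0 0.32; 2 0 0 0 0 0 0.32; 1 0 0 0 0 0 0.32; -3 0 0 0 0 0 0.32; -8 0 0 0 0 0 0.32; -15 0 0 0 0 0 0.32; -20 0 0 0 0 0 0.32; -10 0 -30 0 0 0 0.32; 0 0 -50 0 0 0 0.32; 0 50 -30 0 0 0 0.32; 0 50 0 0 0 0 0.32; 0 50 0 0 0 0 0.32"

```text
time: 9.25
tool_pos: [0.6976, 0.1682, 0.1935]
ee_rot: [3.136, -0.002, 3.129]
wrist_force: [0.1, 0.6, -0.6]
width: 0.0301
```

Request:
arm_command:
  commands: "0 55 0 0 0 0 0.32; 0 55 0 0 0 0 0.32; 10 55 0 0 0 0 0.32; 0 0 0 0 0 0 0.32"

```text
time: 9.75
tool_pos: [0.6897, 0.3431, 0.1931]
ee_rot: [3.135, -0.002, 3.134]
wrist_force: [-1.2, 0.0, -0.2]
width: 0.0299
```

```bash
python3 - <<'E'
from h import *
q=robot.get_obs();print(q["time"],q["tool_pos"],q["wrist_force"])
o=[]
for n in("scene","top"):
    p=snapshot(n); v,a,s,b=locate(p,v0=(.596,.021)); print(n,np.round(v*1e3,1),round(a,3),np.round(s*1e3,1),round(b,3),np.round((v-s)*1e3,1)); o.append(overlay(p,v,s))
cv2.imwrite("pics/ov6.png",np.hstack(o))
E
```

```text
9.75 [0.68970113 0.34307719 0.1931341 ] [-1.21059309  0.01496491 -0.15148485]
scene [593.9  17.3] 0.5 [593.7  16.9] 0.371 [0.2 0.4]
top [595.4  20.8] 0.027 [595.9  21.7] 0.036 [-0.4 -1. ]
```

View pics/ov6.png

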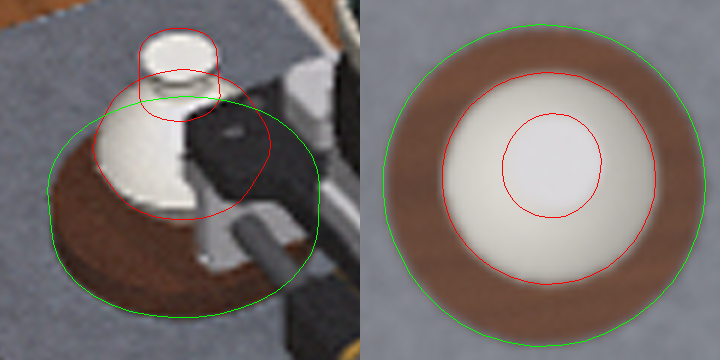

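The vase stands upright about 1 mm from the stand's centre, in a clear top view with a good fit. Its stand hasn't moved, and the arm is clear of everything. Handing in.

```bash
python3 -c "
from h import *
print(robot.close_job())"
```

```text
the job is handed in; nothing more can be done
None
```

I nudged the vase about 22 mm to the middle of its stand with three slow, short pushes at belly height, then backed off, lifted the gripper clear and handed the job in at about 10 s. I used the two fingertips about 30 mm apart, so they cradled the vase without pinching it.

- **Vase position:** The last top view put the vase about 1 mm from the stand's centre (−0.4, −1.0 mm), upright.
- **Second camera:** The scene view agreed to within about 0.5 mm. Its fit was poor because the arm partly hid the vase, so I relied on the top view.
- **Stand:** It stayed within about 1 mm of where it began.
- **Forces:** The wrist reading stayed below about 1.5 N at every check during the pushes. I had no direct reading of the finger force.
- **Bystanders:** The arm's path stayed above the bowl, candle jar and mug. I did not measure their positions again at the end.
- **Disagreement:** The two cameras differed by up to 5 mm in absolute y, but agreed to about 1 mm on the vase's position relative to the stand.

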